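Clamp the pressure vessel lid crosswise and shut its vent

ROBOT

A 6-joint arm with a two-finger parallel gripper is mounted at the origin on the work surface. World frame = base frame: x ahead of the robot, y to its left, z up, the work surface at z = 0. Lengths are in m, angles in degrees, forces in N, time in s.
With the tool pointing down it reaches from about 0.3 to 0.75 m from the base axis. Payload 8.5 kg.
Tool frame: the origin (TCP) lies at the very end of the fingers, on their centre line; the grasp point (between the pads) lies 19 mm behind it (env.tcp_to_grasp is the distance from the TCP to the grasp point, in m); z points along the fingers, y is the line along which they close (so a half turn about z gives the same grasp; the last joint's range is limited). The gripper opens to 85 mm and grips with 20 to 120 N. Pads are 22 mm wide; open, the fingers measure 114 mm over their backs; the gripper's body (76 mm by 85 mm) begins 54 mm behind the grasp point. The pads swing forward as they close: fully open they stand 13 mm farther back than shut.
Start: joints at [50.747, 21.807, 74.336, -0, 83.858, -12.336], TCP at [0.249, 0.49, 0.231] pointing down, gripper open.
Joint ranges: [-178.18, 178.18], [-50.72, 133.34], [12.68, 142.11], [-81.47, 261.47], [9.98, 163.14], [-165.26, 165.26]. Speed limits (degrees/s): [136.94, 136.94, 180, 180, 180, 180].

INTERFACE

Orientations are given as a 3x3 rotation matrix whose columns are the frame's x, y, z axes.
In Python, from rig import status, get_image, env gives the robot as it stands.
- The arm moves only by the shell command python3 -m handwheel 'ROWS' [FORCE]. ROWS is text: rows parted by semicolons, each of 7 numbers parted by spaces: the shift along the world's x, y, z in cm, then the turn, a rotation vector about the world's x, y, z in degrees, then the opening, from 0 (shut) to 1 (fully open). In form: dx dy dz wx wy wz gripper; .... A call has 1 to 8 rows; each row is the pose to reach, as a shift and turn from the pose commanded when the call began; what a row does not reach only later rows make up. A row lasts 1/12 s, in which the tool goes at most 41.7 mm and 7.16 degrees, less where a joint would pass 70% of its speed; a pose out of reach is approached as far as the arm can. A call with a gripper value outside its range is refused whole. The fingers move at their own pace and stop on an object; FORCE is the grip in N (left out, the last holds). Time passes only in rows, so rows that repeat a pose let the fingers close. It gives the time, the measured TCP pose, the force, the opening and the grip force at its end, in the units of the state.
- status.observe(): the state, without advancing time (a new reading comes with each control period).
- get_image(name): name is "scene" or "top"; returns a dict with "color" (400x640x3 uint8, red, green, blue), "vertical_fov" (degrees; the focal length in pixels is half the picture's height over the tangent of half this angle, whatever the lens; pixels are square), "cx", "cy" (the principal point, pixels), "xyz" and "orientation" of the camera in the world. Camera axes: x right, y down, z forward; pixel columns grow to the right and rows downward; lengths in m; the calibration is good to about 2 mm. A picture is of the moment at which its call begins. There is no depth.
- env.close_job(): hands the job in; it is judged then, once.
The state is a dict: "time_s": time; "q": joint angles; "qvel": joint speeds; "joint_efforts": joint torques, N m; "position": TCP position; "tool_rot": TCP orientation; "ft_force": force on the tool from outside, world axes, zero at the start; "wrist_torque": the same for the moment, N m; "grip_width": finger opening in m; "gripper_force": force on a finger pad.
Only numpy, scipy, OpenCV 4.12 (cv2) and the standard library are available. Lean on these libraries where they do the work, as an engineer would, in place of code of your own. Each camera call takes 0.05 s, during which the arm holds its last target. There are 200 camera calls.

TASK

Finish clamping the lid of the steel vessel: two opposite black hand knobs already stand about halfway, the other two are still loose, so first turn the loose two clockwise to about halfway (noses some 45 degrees short of pointing outward). Then turn all four fully home, clockwise to their stops with the noses pointing outward, always going across the lid: one opposite pair first, then the other pair. Only when all four are home, turn the vent handle in the middle of the lid clockwise to its stop, let go, and do not disturb the bottle, beaker and tip rack.

Things in the scene. Friction and masses are not known exactly. Their poses are not given: they have to be found in the camera images.
- vessel: Steel vessel bolted to the bench, immovable: lid 244 mm across, its top 128 mm above the bench. Origin: centre of its underside, z up. Four equal black knobs stand 85 mm from the centre at 45 (knob_a), 135 (b), 225 (c), 315 degrees (d) counter-clockwise from the vessel's x axis, the vent handle in the middle; below that a thin vent pipe runs out along x at 139 mm. A dark rib on the rim marks each knob's home.
- knob_a (a joint): Hand knob, opposite knob_c. Turn in rad, growing clockwise seen from above: 0 = loose (nose along the rim, counter-clockwise side), 0.75 = halfway, 1.5 = fully home at a hard stop (nose straight outward from the lid's centre, at the rib). Stays where left (friction 0.08 N m, no spring). Starts at about halfway, 0.65 to 0.85.
- knob_a_grip (a point): On knob_a's vertical axis at grip height, 166 mm above the bench; turns with it; x along the bar to the nose, z up. Knob: upright black bar, flat sides 16 mm apart, 148 to 182 mm above the bench, running 22 mm from the axis at the back, 28 mm at the front plus a lower 10 mm wide nose to 41 mm. Collar of 34 mm diameter under it, up to 138 mm.
- knob_b (a joint): Hand knob, opposite knob_d. Turn in rad, growing clockwise seen from above: 0 = loose (nose along the rim, counter-clockwise side), 0.75 = halfway, 1.5 = fully home at a hard stop (nose straight outward from the lid's centre, at the rib). Stays where left (friction 0.08 N m, no spring). Starts loose, 0 to 0.25.
- knob_b_grip (a point): On knob_b's vertical axis at grip height, 166 mm above the bench; turns with it; x along the bar to the nose, z up. Knob: upright black bar, flat sides 16 mm apart, 148 to 182 mm above the bench, running 22 mm from the axis at the back, 28 mm at the front plus a lower 10 mm wide nose to 41 mm. Collar of 34 mm diameter under it, up to 138 mm.
- knob_c (a joint): Hand knob, opposite knob_a. Turn in rad, growing clockwise seen from above: 0 = loose (nose along the rim, counter-clockwise side), 0.75 = halfway, 1.5 = fully home at a hard stop (nose straight outward from the lid's centre, at the rib). Stays where left (friction 0.08 N m, no spring). Starts at about halfway, 0.65 to 0.85.
- knob_c_grip (a point): On knob_c's vertical axis at grip height, 166 mm above the bench; turns with it; x along the bar to the nose, z up. Knob: upright black bar, flat sides 16 mm apart, 148 to 182 mm above the bench, running 22 mm from the axis at the back, 28 mm at the front plus a lower 10 mm wide nose to 41 mm. Collar of 34 mm diameter under it, up to 138 mm.
- knob_d (a joint): Hand knob, opposite knob_b. Turn in rad, growing clockwise seen from above: 0 = loose (nose along the rim, counter-clockwise side), 0.75 = halfway, 1.5 = fully home at a hard stop (nose straight outward from the lid's centre, at the rib). Stays where left (friction 0.08 N m, no spring). Starts loose, 0 to 0.25.
- knob_d_grip (a point): On knob_d's vertical axis at grip height, 166 mm above the bench; turns with it; x along the bar to the nose, z up. Knob: upright black bar, flat sides 16 mm apart, 148 to 182 mm above the bench, running 22 mm from the axis at the back, 28 mm at the front plus a lower 10 mm wide nose to 41 mm. Collar of 34 mm diameter under it, up to 138 mm.
- vent (a joint): The vent handle in the middle of the lid. Value: turn in rad, 0 = open (bar along the vent pipe), 1.4 = shut against a hard stop (bar across the pipe); grows clockwise seen from above. Starts at 0 to 0.2, stays where it is left (friction about 0.06 N m, no spring).
- vent_grip (a point): On the vent handle's vertical axis at grip height, 182 mm above the bench; turns with it; x along the bar, z up. The handle is a plain dark steel bar 60 mm long, 12 mm wide, 35 mm high (162 to 197 mm above the bench), centred on its axis. With all knobs home, their inner ends are 63 mm from this axis.
- bottle: Bystander: loose amber glass bottle, 72 mm across, 135 mm high, on the bench on the robot's left. Origin: centre of its underside.
- beaker: Bystander: loose glass beaker, 84 mm across, 110 mm high, on the bench on the robot's right. Origin: centre of its underside.
- tip_rack: Bystander: loose pipette tip rack, 80 x 120 mm, 63 mm high, on the bench beyond the vessel. Origin: centre of its underside.
There are look-alikes about, which are no part of the job. There is more than one size of the vessel; the job needs the largest.

How it is judged (in metres and radians):
On the way, in this order (a step that is already met when the one before it is completed fails the run):
1. first pass done: the two loose knobs are about halfway too (0.45 to 1.1 rad), and none is past 1.1 rad (value of joint knob_b between 0.45 and 1.1 rad and value of joint knob_d between 0.45 and 1.1 rad and value of joint each of knob_a, knob_c below 1.1 rad), for 0.2 s.
2. one opposite pair is fully home (past 1.38 rad) ((value of joint each of knob_a, knob_c above 1.38 rad or value of joint each of knob_b, knob_d above 1.38 rad)), for 0.2 s.
3. all four knobs are fully home (past 1.38 rad) (value of joint each of knob_a, knob_b, knob_c, knob_d above 1.38 rad), for 0.2 s.
4. the vent is shut (past 1.28 rad) (value of joint vent above 1.28 rad), for 0.2 s.
At the end, for the whole second after the job is handed in: All four knobs are within 0.12 rad of their stops (past 1.38 rad), the vent handle within 0.12 rad of its stop (past 1.28 rad), and the bottle, beaker and tip rack stand upright within 20 mm of where they began (all of step 3 and value of joint vent above 1.28 rad and distance of each of bottle, beaker, tip_rack from where it was at the start of the episode below 0.02 m and angle between each of bottle, beaker, tip_rack's own z axis and vertical below 0.2 rad); the robot touches nothing.
It fails at once if a knob is turned past 1.1 rad while another is not yet at 0.45 rad (tightened fully in one pass) (value of joint any of knob_a, knob_b, knob_c, knob_d above 1.1 rad and value of joint any of knob_a, knob_b, knob_c, knob_d below 0.45 rad).
It fails at once if two neighbouring knobs are past 1.2 rad while neither of the other two is (going round instead of across) ((value of joint each of knob_a, knob_b above 1.2 rad and value of joint each of knob_c, knob_d below 1.2 rad) or (value of joint each of knob_b, knob_c above 1.2 rad and value of joint each of knob_d, knob_a below 1.2 rad) or (value of joint each of knob_c, knob_d above 1.2 rad and value of joint each of knob_a, knob_b below 1.2 rad) or (value of joint each of knob_d, knob_a above 1.2 rad and value of joint each of knob_b, knob_c below 1.2 rad)).
It fails at once if the vent is turned past 0.5 rad before all four knobs are home (1.35 rad) (value of joint vent above 0.5 rad and value of joint any of knob_a, knob_b, knob_c, knob_d below 1.35 rad).
It fails at once if the bottle, beaker or tip rack is shifted by more than 20 mm or tipped (distance of any of bottle, beaker, tip_rack from where it was at the start of the episode above 0.02 m or angle between any of bottle, beaker, tip_rack's own z axis and vertical above 0.2 rad).
It also fails if it takes over 72 s, if anything falls off the work surface, if the arm or the gripper's body presses on something with over 40 N, if the wrist force passes 120 N, or if a joint passes its speed limit or range.

## Working session

There is one attempt and no reset: what is moved stays moved. The work goes in short steps, Python scripts to look and compute and a shell command to move; the robot and the scene stay as the last step left them, time stands still between calls to the robot, and variables do not carry over. Pictures are saved under pics/ and viewed, at most 10 in all, crops included, and the job is handed in when it is done.

```bash
mkdir -p pics; ls
python3 - <<'E'
from rig import status,get_image,env
import cv2,numpy as np
for n in("top","scene"):
    d=get_image(n); cv2.imwrite(f"pics/{n}0.png",d["color"][:,:,::-1])
    print(n,d["vertical_fov"],d["cx"],d["cy"],np.round(d["xyz"],4).tolist(),np.round(d["orientation"],4).tolist())
s=status.observe();print(s["time_s"],s["position"],s["tool_rot"],s["grip_width"],env.tcp_to_grasp)
E
```

```text
pics
top 52.9874920380952 321.3939694654311 204.32387737360693 [0.3859, -0.0181, 1.3399] [[0.0037, -0.9951, 0.0992], [-0.9998, -0.0019, 0.0178], [-0.0175, -0.0992, -0.9949]]
scene 57.187436120392675 320.70313549203905 200.52750022824839 [1.03, -0.0249, 0.9299] [[0.0044, 0.8372, -0.5468], [0.9999, 0.0035, 0.0134], [0.0132, -0.5468, -0.8372]]
0.1 [0.24882882 0.49020643 0.23076039] [[-8.91648348e-01  4.52727830e-01 -8.57482634e-04]
 [ 4.52728548e-01  8.91647783e-01 -1.04493382e-03]
 [ 2.91501870e-04 -1.31992038e-03 -9.99999086e-01]] 0.08552539324067608 0.0187
```

View pics/top0.png

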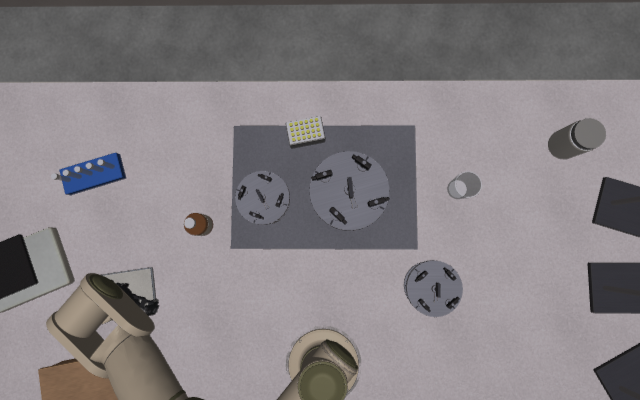

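View pics/scene0.png

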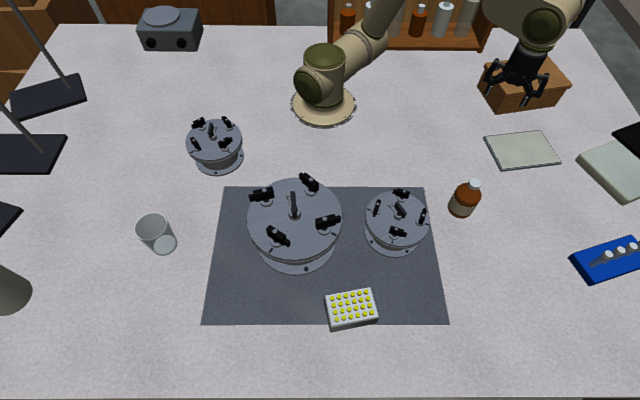

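Three vessels show in the top view: at (349,190), about 80 px across, at (263,197), about 54 px, and at (434,288), about 58 px. The first is the largest, so it is the one the job needs. I'll confirm that with an enlarged crop.

```bash
cat > h.py <<'E'
import numpy as np,cv2
from rig import status,get_image,env
def cam(d):
    f=200/np.tan(np.radians(d["vertical_fov"]/2)); return f,np.array(d["xyz"]),np.array(d["orientation"])
def ray(d,u,v,z):
    f,p,R=cam(d); r=R@np.array([(u-d["cx"])/f,(v-d["cy"])/f,1]); return p+r*(z-p[2])/r[2]
def proj(d,P):
    f,p,R=cam(d); c=(np.atleast_2d(P)-p)@R; return np.c_[d["cx"]+f*c[:,0]/c[:,2],d["cy"]+f*c[:,1]/c[:,2]]
def rectify(d,cx,cy,z,half=.15,n=600):
    """top-down map at height z; world x up, y left"""
    s=2*half/n; W=np.array([[cx+half,cy+half],[cx+half,cy-half],[cx-half,cy-half],[cx-half,cy+half]])
    H=cv2.getPerspectiveTransform(proj(d,np.c_[W,np.full(4,z)]).astype(np.float32),np.float32([[0,0],[n,0],[n,n],[0,n]]))
    return cv2.warpPerspective(d["color"],H,(n,n),flags=cv2.INTER_CUBIC)[:,:,::-1].copy()
E
python3 - <<'E'
from h import *
d=get_image("top"); s=get_image("scene")
c=ray(d,349,190,.128);print(c, ray(s,294,220,.128))
for u in((309,190),(390,190),(349,151),(349,230)):print(ray(d,*u,.128))
a=cv2.resize(d["color"][140:240,300:400,::-1],(400,400),interpolation=cv2.INTER_CUBIC)
b=cv2.resize(s["color"][165:280,237:352,::-1],(400,400),interpolation=cv2.INTER_CUBIC)
cv2.imwrite("pics/crop0.png",np.hstack([a,b]))
E
```

```text
[ 0.55071204 -0.08038213  0.128     ] [ 0.56515132 -0.07962999  0.128     ]
[0.55055613 0.04142201 0.128     ]
[ 0.55087129 -0.20478845  0.128     ]
[ 0.67157765 -0.08076474  0.128     ]
[ 0.42916321 -0.07999735  0.128     ]
```

View pics/crop0.png

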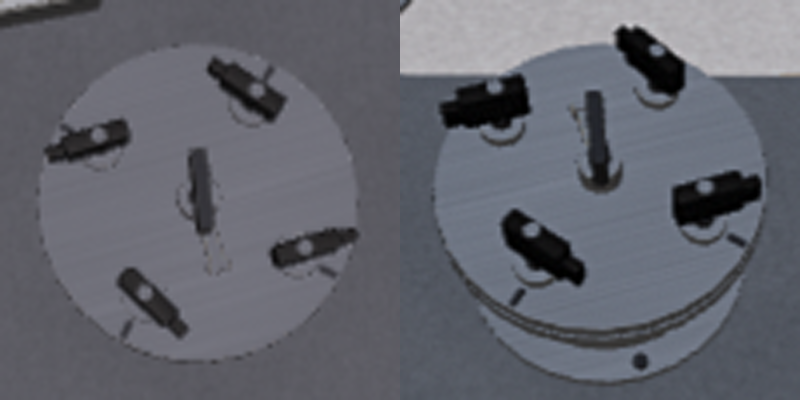

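The crop confirms the vessel at top (349,190): the lid measures about 245 mm. Its pipe runs toward the robot, at crop (215,260). That puts a at lower right (305,247), b at upper right (252,88), c at upper left (98,135) and d at lower left (146,293). b and d look loose, a and c halfway. Next I'll fit the pose.

```bash
cat > fit.py <<'E'
from h import *
from scipy.optimize import minimize
S=8
def box(x0,x1,w,z0,z1): return np.array([[x,y,z] for x in(x0,x1) for y in(-w,w) for z in(z0,z1)])
BAR=box(-.022,.028,.008,.148,.182); NOSE=box(.02,.041,.005,.148,.170); VENT=box(-.03,.03,.006,.162,.197)
def place(B,x,y,a): c,s=np.cos(a),np.sin(a); return np.c_[x+c*B[:,0]-s*B[:,1],y+s*B[:,0]+c*B[:,1],B[:,2]]
def parts(p):
    x,y,f=p[:3]; L=[]
    for k in range(4):
        o=f+np.radians(45+90*k); L.append([place(b,x+.085*np.cos(o),y+.085*np.sin(o),o+1.5-p[3+k]) for b in(BAR,NOSE)])
    L.append([place(VENT,x,y,f-p[7])]); return L
def view(n,p,r=66):
    d=get_image(n); u,v=proj(d,[p[0],p[1],.16])[0].astype(int); u0,v0=u-r,v-r
    c=cv2.resize(d["color"][v0:v0+2*r,u0:u0+2*r],None,fx=S,fy=S,interpolation=cv2.INTER_CUBIC)
    return d,u0,v0,cv2.GaussianBlur(c.max(2),(0,0),3),c
def poly(d,u0,v0,B): return cv2.convexHull(((proj(d,B)-[u0,v0]+.5)*S-.5).astype(np.float32)).round().astype(np.int32)
def cost(p,views,thr):
    C=0
    for d,u0,v0,g,_ in views:
        m=np.zeros_like(g)
        for L in parts(p):
            for B in L: cv2.fillConvexPoly(m,poly(d,u0,v0,B),1)
        lid=np.zeros_like(g); t=np.linspace(0,6.28,60)
        cv2.fillConvexPoly(lid,poly(d,u0,v0,np.c_[p[0]+.118*np.cos(t),p[1]+.118*np.sin(t),0*t+.15]),1)
        C+=((g<thr)!=(m>0))[(lid>0)|(m>0)].sum()/S/S
    return C
def fit(p,names=("top","scene"),thr=70,out=None,rounds=2):
    views=[view(n,p) for n in names]
    sc=np.array([.004,.004,.04]+[.12]*5)
    for _ in range(rounds):
        r=minimize(lambda q:cost(p+q*sc,views,thr),np.zeros(8),method="Nelder-Mead",options=dict(initial_simplex=np.vstack([np.zeros(8),np.eye(8)]),maxiter=500,xatol=.01,fatol=.05)); p=p+r.x*sc
    if out:
        I=[]
        for d,u0,v0,g,c in views:
            c=c[:,:,::-1].copy()
            for L in parts(p):
                for B in L: cv2.polylines(c,[poly(d,u0,v0,B)],True,(0,255,0),2)
            I.append(cv2.resize(c,(400,400)))
        cv2.imwrite(out,np.hstack(I))
    return p,r.fun
E
python3 - <<'E'
from fit import *
d=get_image("top"); print([d["color"][140+y//4,300+x//4].tolist() for x,y in((270,90),(200,180),(250,170),(205,215),(80,142))])
p0=np.array([.551,-.080,np.radians(196-360+180-180),.75,.1,.75,.1,.1])
for n in(("top",),("scene",),("top","scene")):
    p,f=fit(p0,n,out="pics/fit%d%s.png"%(len(n),n[0])); print(n,np.round(p,4).tolist(),f)
np.save("p.npy",p)
E
```

```text
[[36, 35, 37], [54, 52, 58], [114, 114, 124], [54, 53, 59], [45, 43, 44]]
('top',) [0.551, -0.0799, -2.8614, 0.6869, 0.0564, 0.7323, 0.1838, 0.2094] 150.203125
('scene',) [0.5521, -0.0792, -2.8572, 0.7763, 0.0517, 0.6055, 0.2869, 0.1687] 279.734375
('top', 'scene') [0.5519, -0.0796, -2.8576, 0.7091, 0.049, 0.6792, 0.2368, 0.1767] 453.5
```

Run:
```python
from h import *
p=np.load("p.npy"); c=p[:2]; f=np.degrees(p[2])
for k,n in enumerate("abcd"):
    o=f+45+90*k; P=c+.085*np.array([np.cos(np.radians(o)),np.sin(np.radians(o))]); t=p[3+k]
    print(n,np.round(P,4),"nose",round(o+np.degrees(1.5-t),1),"home",round(o,1))
```

```text
a [ 0.511  -0.1541] nose -73.4 home -118.7
b [ 0.6264 -0.1204] nose 54.4 home -28.7
c [ 0.5927 -0.005 ] nose 108.3 home 61.3
d [ 0.4773 -0.0387] nose 223.6 home 151.3
```

View pics/fit2top.png

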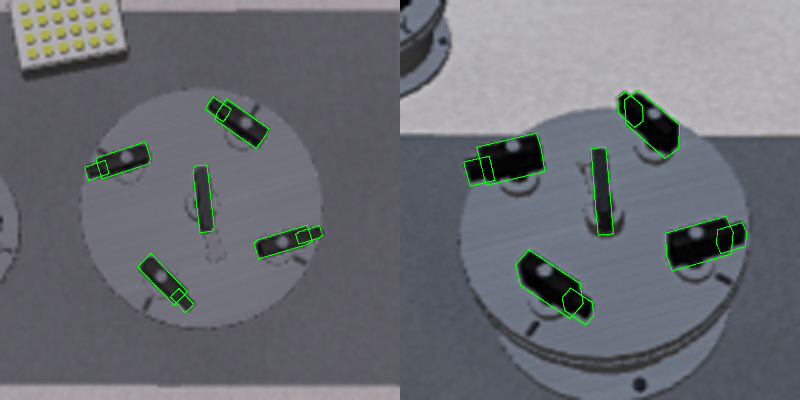

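The fit outlines lie on all four knobs and the vent bar in both views, at b (245,122), c (122,160), d (163,280), a (285,242) and the vent (203,200) in the left half. First I'll move above knob d.

```bash
R="11.5 -26.5 0 0 0 36 0.45"; python3 -m handwheel '11.5 -26.5 0 0 0 36 0.45;11.5 -26.5 0 0 0 36 0.45;11.5 -26.5 0 0 0 36 0.45;11.5 -26.5 0 0 0 36 0.45;11.5 -26.5 0 0 0 36 0.45;11.5 -26.5 0 0 0 36 0.45;11.5 -26.5 0 0 0 36 0.45;11.5 -26.5 0 0 0 36 0.45' 60
python3 -m handwheel '11.4 -26.4 0 0 0 34.5 0.45;11.4 -26.4 0 0 0 34.5 0.45;11.4 -26.4 0 0 0 34.5 0.45;11.4 -26.4 0 0 0 34.5 0.45;11.4 -26.4 0 0 0 34.5 0.45;11.4 -26.4 0 0 0 34.5 0.45;11.4 -26.4 0 0 0 34.5 0.45;11.4 -26.4 0 0 0 34.5 0.45'
cat > st.py <<'E'
from h import *
s=status.observe();R=np.array(s["tool_rot"])
print("t",round(s["time_s"],2),"p",np.round(s["position"],4),"psi",round(np.degrees(np.arctan2(R[1,1],R[0,1])),1),"tilt",np.round(R[:2,2],4),"F",np.round(s["ft_force"],1),"T",np.round(s["wrist_torque"],2),"w",round(s["grip_width"],4),"q6",round(s["q"][5],1))
E
python3 st.py
```

```text
time_s: 1.12
position: [0.365, 0.2223, 0.2315]
tool_rot: [[-0.988, -0.156, 0.001], [-0.156, 0.988, -0.001], [-0.001, -0.001, -1.0]]
ft_force: [0.3, -0.0, 0.4]
grip_width: 0.0389
gripper_force: 0.0
time_s: 1.78
position: [0.4788, -0.0416, 0.2314]
tool_rot: [[-0.725, -0.689, 0.001], [-0.689, 0.725, -0.001], [-0.0, -0.001, -1.0]]
ft_force: [0.8, 1.0, -0.0]
grip_width: 0.0386
gripper_force: 0.0
t 1.78 p [ 0.4788 -0.0416  0.2314] psi 133.5 tilt [ 0.0005 -0.0006] F [ 0.8  1.  -0. ] T [-0.01 -0.    0.03] w 0.0386 q6 -152.6
```

```bash
python3 -m handwheel '0 0 -4 0 0 0 0.45;0 0 -7 0 0 0 0.45;0 0 -8.4 0 0 0 0.45;0 0 -8.4 0 0 0 0.45;0 0 -8.4 0 0 0 0.45' >/dev/null; python3 st.py
```

```text
t 2.2 p [ 0.4781 -0.0387  0.1475] psi 133.6 tilt [-0.0005  0.0002] F [ 0.  -0.3  0.1] T [0.01 0.03 0.  ] w 0.0384 q6 -152.4
```

```bash
python3 -m handwheel '0 0 0 0 0 0 0;0 0 0 0 0 0 0;0 0 0 0 0 0 0;0 0 0 0 0 0 0;0 0 0 0 0 0 0;0 0 0 0 0 0 0' 60 >/dev/null; python3 st.py
python3 -m handwheel '0 0 0 0 0 -6 0;0 0 0 0 0 -12 0;0 0 0 0 0 -18 0;0 0 0 0 0 -24 0;0 0 0 0 0 -29 0;0 0 0 0 0 -29 0;0 0 0 0 0 -29 0' >/dev/null; python3 st.py
```

```text
t 2.7 p [ 0.4772 -0.0368  0.149 ] psi 133.6 tilt [-0.      0.0026] F [-6.3  9.5  9.7] T [ 1.54  1.02 -0.04] w 0.0153 q6 -152.4
t 3.28 p [ 0.4777 -0.0377  0.149 ] psi 104.6 tilt [0.001  0.0008] F [-3.6  5.3  6.8] T [ 0.76  0.82 -0.12] w 0.0151 q6 -123.4
```

```bash
python3 -m handwheel '0 0 0 0 0 0 0.45;0 0 0 0 0 0 0.45;0 0 0 0 0 0 0.45;0 0 4 0 0 0 0.45;0 0 8 0 0 0 0.45;0 0 8 0 0 0 0.45;0 0 8 0 0 0 0.45' >/dev/null; python3 st.py
python3 -m handwheel '2 -1 0 0 0 -7 0.45;4 -2 0 0 0 -14 0.45;6 -3 0 0 0 -21 0.45;8 -4 0 0 0 -28 0.45;10 -5 0 0 0 -35 0.45;12 -6 0 0 0 -42 0.45;14 -7.5 0 0 0 -49 0.45;14.9 -8 0 0 0 -56 0.45' >/dev/null
python3 -m handwheel '0 0 0 0 0 -7 0.45;0 0 0 0 0 -14 0.45;0 0 0 0 0 -21 0.45;0 0 0 0 0 -28 0.45;0 0 0 0 0 -35 0.45;0 0 0 0 0 -42 0.45;0 0 0 0 0 -49 0.45;0 0 0 0 0 -56 0.45' >/dev/null
python3 -m handwheel '0 0 0 0 0 -7 0.45;0 0 0 0 0 -14 0.45;0 0 0 0 0 -21 0.45;0 0 0 0 0 -28.2 0.45;0 0 0 0 0 -28.2 0.45;0 0 0 0 0 -28.2 0.45' >/dev/null; python3 st.py
python3 - <<'E'
from fit import *
p0=np.load("p.npy"); p0[6]=.75
p,f=fit(p0,("top",),out="pics/fit2.png"); print(np.round(p,4),f)
E
```

```text
t 3.87 p [ 0.4788 -0.0389  0.2294] psi 104.6 tilt [ 0.005  -0.0018] F [-1.   1.1 -0.7] T [-0.02 -0.03 -0.03] w 0.0387 q6 -123.4
t 5.7 p [ 0.6268 -0.1186  0.2264] psi -35.4 tilt [-0.0015  0.0005] F [ 0.3 -0.1  0.1] T [-0.01  0.03 -0.  ] w 0.0385 q6 14.1
[ 0.5515 -0.0801 -2.8597  0.6762  0.1218  0.6973  0.8488  0.4035] 476.09375
```

```bash
python3 -m handwheel '0 0 -4 0 0 0 0.45;0 0 -7 0 0 0 0.45;0 0 -7.8 0 0 0 0.45;0 0 -7.8 0 0 0 0.45;0 0 -7.8 0 0 0 0.45' >/dev/null; python3 st.py
python3 -m handwheel '0 0 0 0 0 0 0;0 0 0 0 0 0 0;0 0 0 0 0 0 0;0 0 0 0 0 0 0;0 0 0 0 0 0 0;0 0 0 0 0 0 0' 60 >/dev/null; python3 st.py
python3 -m handwheel '0 0 0 0 0 -7 0;0 0 0 0 0 -14 0;0 0 0 0 0 -21 0;0 0 0 0 0 -28 0;0 0 0 0 0 -35 0;0 0 0 0 0 -40 0;0 0 0 0 0 -40 0;0 0 0 0 0 -40 0' >/dev/null; python3 st.py
```

```text
t 6.17 p [ 0.6275 -0.1188  0.1504] psi -35.5 tilt [ 0.0011 -0.0004] F [ 0.4 -0.2  0.3] T [0.03 0.02 0.  ] w 0.0385 q6 14.2
t 6.67 p [ 0.6263 -0.1177  0.1517] psi -35.6 tilt [-0.      0.0006] F [-7.2  4.5  8.3] T [ 0.77  1.25 -0.08] w 0.015 q6 14.3
t 7.33 p [ 0.6274 -0.1194  0.1517] psi -75.6 tilt [ 0.0029 -0.0023] F [-2.9 -1.9  6.5] T [-0.36  0.51 -0.03] w 0.0149 q6 54.2
```

```bash
python3 -m handwheel '0 0 0 0 0 0 0;0 0 0 0 0 0 0;0 0 0 0 0 0 0;0 0 0 0 0 0 0' >/dev/null; python3 st.py
python3 -m handwheel '0 0 0 0 0 -7 0;0 0 0 0 0 -14 0;0 0 0 0 0 -21 0;0 0 0 0 0 -28 0;0 0 0 0 0 -35 0;0 0 0 0 0 -39 0;0 0 0 0 0 -39 0' >/dev/null; python3 st.py
python3 -m handwheel '0 0 0 0 0 -3 0;0 0 0 0 0 -5 0;0 0 0 0 0 -5 0' >/dev/null; python3 st.py
```

```text
t 7.67 p [ 0.6274 -0.1194  0.1517] psi -75.5 tilt [ 0.0029 -0.0022] F [-2.5 -1.4  6.2] T [-0.39  0.57 -0.07] w 0.0146 q6 54.2
t 8.25 p [ 0.6272 -0.1212  0.1518] psi -114.8 tilt [ 0.0025 -0.0054] F [-5.2 -9.8  6.9] T [-1.58  0.83 -0.08] w 0.0152 q6 93.4
t 8.5 p [ 0.6271 -0.1214  0.1517] psi -119.6 tilt [ 0.0022 -0.0059] F [ -4.9 -11.5   6.6] T [-1.76  0.96  0.49] w 0.0152 q6 98.2
```

```bash
python3 -m handwheel '0 0 0 0 0 -2 0;0 0 0 0 0 -3 0;0 0 0 0 0 -3 0;0 0 0 0 0 -3 0' >/dev/null; python3 st.py
```

```text
t 8.83 p [ 0.6271 -0.1215  0.1518] psi -122.4 tilt [ 0.002  -0.0066] F [ -4.5 -11.5   6.4] T [-1.85  0.98  1.83] w 0.0149 q6 101.0
```

```bash
python3 -m handwheel '0 0 0 0 0 0 0.45;0 0 0 0 0 0 0.45;0 0 0 0 0 0 0.45;0 0 4 0 0 0 0.45;0 0 8 0 0 0 0.45;0 0 8 0 0 0 0.45;0 0 8 0 0 0 0.45' >/dev/null; python3 st.py
python3 -m handwheel '-2 1 0 0 0 7 0.45;-5 2.6 0 0 0 14 0.45;-8 4.2 0 0 0 21 0.45;-11 5.8 0 0 0 28 0.45;-14 7.4 0 0 0 35 0.45;-14.9 8.1 0 0 0 42 0.45;-14.9 8.1 0 0 0 47.2 0.45;-14.9 8.1 0 0 0 47.2 0.45' >/dev/null
python3 -m handwheel '0 0 -4 0 0 0 0.45;0 0 -7 0 0 0 0.45;0 0 -8 0 0 0 0.45;0 0 -8 0 0 0 0.45;0 0 -8 0 0 0 0.45' >/dev/null; python3 st.py
python3 -m handwheel '0 0 0 0 0 0 0;0 0 0 0 0 0 0;0 0 0 0 0 0 0;0 0 0 0 0 0 0;0 0 0 0 0 0 0;0 0 0 0 0 0 0' 60 >/dev/null; python3 st.py
```

```text
t 9.42 p [ 0.6278 -0.1185  0.232 ] psi -122.6 tilt [ 0.0052 -0.0016] F [ 0.5  0.2 -0.8] T [ 0.01 -0.04 -0.02] w 0.0387 q6 101.3
t 10.5 p [ 0.4781 -0.0377  0.1489] psi -75.5 tilt [-0.0014  0.0006] F [-0.   0.1 -0. ] T [-0.01 -0.03 -0.04] w 0.0387 q6 56.8
t 11.0 p [ 0.4785 -0.0374  0.1504] psi -75.4 tilt [ 0.0024 -0.0001] F [-0.7  4.   6.8] T [ 0.51  0.09 -0.04] w 0.0154 q6 56.8
```

Grip good. Turn d home.

```bash
python3 -m handwheel '0 0 0 0 0 -7 0;0 0 0 0 0 -14 0;0 0 0 0 0 -21 0;0 0 0 0 0 -28 0;0 0 0 0 0 -35 0;0 0 0 0 0 -41 0;0 0 0 0 0 -46 0;0 0 0 0 0 -46 0' >/dev/null; python3 st.py
python3 -m handwheel '0 0 0 0 0 -1 0;0 0 0 0 0 -1 0;0 0 0 0 0 -1 0;0 0 0 0 0 -1 0' >/dev/null; python3 st.py
```

```text
t 11.67 p [ 0.4782 -0.0396  0.1504] psi -121.5 tilt [ 0.0011 -0.0053] F [ -4.1 -10.    6.2] T [-1.51  0.6   1.4 ] w 0.0152 q6 102.9
t 12.0 p [ 0.4782 -0.0396  0.1505] psi -122.2 tilt [ 0.001  -0.0055] F [-4.3 -9.1  5.7] T [-1.55  0.69  1.67] w 0.0151 q6 103.6
```

```bash
python3 -m handwheel '0 0 0 0 0 0 0.45;0 0 0 0 0 0 0.45;0 0 0 0 0 0 0.45;0 0 4 0 0 0 0.45;0 0 8 0 0 0 0.45;0 0 8 0 0 0 0.45;0 0 8 0 0 0 0.45' >/dev/null; python3 st.py
python3 -m handwheel '0 -2 0 0 0 7 0.45;1 -4 0 0 0 14 0.45;1.5 -6 0 0 0 21 0.45;2 -8 0 0 0 28 0.45;2.5 -10 0 0 0 35 0.45;3.4 -11.7 0 0 0 42 0.45;3.4 -11.7 0 0 0 49 0.45;3.4 -11.7 0 0 0 56 0.45' >/dev/null
python3 -m handwheel '0 0 0 0 0 7 0.45;0 0 0 0 0 14 0.45;0 0 0 0 0 21 0.45;0 0 0 0 0 28 0.45;0 0 0 0 0 35 0.45;0 0 0 0 0 42 0.45;0 0 0 0 0 49 0.45;0 0 0 0 0 56 0.45' >/dev/null
python3 -m handwheel '0 0 0 0 0 7 0.45;0 0 0 0 0 14 0.45;0 0 0 0 0 21 0.45;0 0 0 0 0 27.4 0.45;0 0 0 0 0 27.4 0.45' >/dev/null; python3 st.py
python3 - <<'E'
from fit import *
p0=np.load("p.npy"); p0[:3]=.5527,-.0805,np.radians(-163.8); p0[[4,6]]=1.5
p,f=fit(p0,("top","scene"),out="pics/fit3.png"); print(np.round(p,4),f)
E
```

```text
t 12.58 p [ 0.4787 -0.0376  0.2312] psi -122.4 tilt [ 0.0043 -0.0013] F [-0.7 -0.8 -0.4] T [-0.04  0.04  0.05] w 0.0386 q6 103.7
t 14.33 p [ 0.5116 -0.1543  0.2281] psi 17.2 tilt [-0.0022  0.0013] F [ 0.2  0.7 -0.6] T [ 0.   -0.02  0.  ] w 0.0385 q6 -46.7
[ 0.5519 -0.0792 -2.8589  0.7646  1.4921  0.6713  1.4579  0.1762] 623.0
```

View pics/fit3.png

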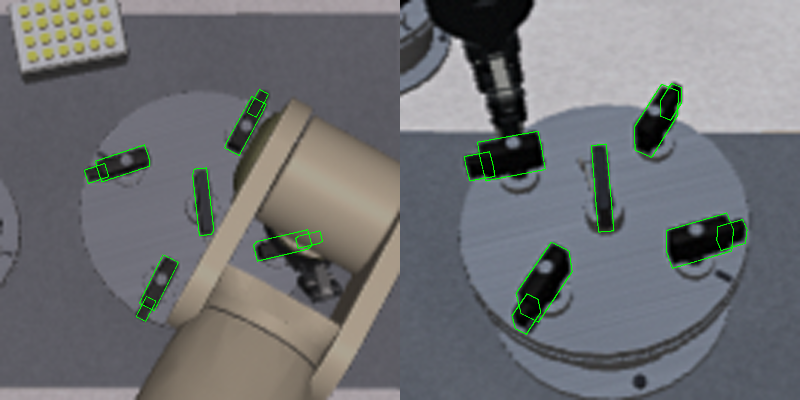

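Knobs b (247,122) and d (158,288) now point outward at their ribs, and the vent (203,200) has not moved. Next I'll descend on a and turn it home.

```bash
python3 -m handwheel '0 0 -4 0 0 0 0.45;0 0 -7 0 0 0 0.45;0 0 -8 0 0 0 0.45;0 0 -8 0 0 0 0.45;0 0 -8 0 0 0 0.45' >/dev/null; python3 st.py
python3 -m handwheel '0 0 0 0 0 0 0;0 0 0 0 0 0 0;0 0 0 0 0 0 0;0 0 0 0 0 0 0;0 0 0 0 0 0 0;0 0 0 0 0 0 0' 60 >/dev/null; python3 st.py
python3 -m handwheel '0 0 0 0 0 -7 0;0 0 0 0 0 -14 0;0 0 0 0 0 -21 0;0 0 0 0 0 -28 0;0 0 0 0 0 -35 0;0 0 0 0 0 -42 0;0 0 0 0 0 -45 0;0 0 0 0 0 -45 0' >/dev/null; python3 st.py
python3 -m handwheel '0 0 0 0 0 -2 0;0 0 0 0 0 -4 0;0 0 0 0 0 -4 0;0 0 0 0 0 -4 0' >/dev/null; python3 st.py
```

```text
t 14.85 p [ 0.512  -0.1546  0.1492] psi 16.9 tilt [-0.0007  0.0004] F [-0.6 -1.   0.5] T [ 0.04 -0.03  0.02] w 0.0383 q6 -46.4
t 15.35 p [ 0.5099 -0.1557  0.1508] psi 16.9 tilt [-0.0038 -0.0028] F [-15.4  -5.6   7.8] T [-0.85  2.32 -0.01] w 0.0152 q6 -46.4
t 16.02 p [ 0.5083 -0.1556  0.1508] psi -28.2 tilt [-0.008  -0.0024] F [-24.9  -6.   14. ] T [-0.97  3.68  0.01] w 0.015 q6 -1.3
t 16.35 p [ 0.5082 -0.1555  0.1508] psi -31.9 tilt [-0.0085 -0.0032] F [-25.7  -6.1  13.8] T [-1.03  3.79  1.57] w 0.0153 q6 2.4
```

```bash
python3 -m handwheel '0 0 0 0 0 0 0.45;0 0 0 0 0 0 0.45;0 0 0 0 0 0 0.45;0 0 4 0 0 0 0.45;0 0 8 0 0 0 0.45;0 0 8 0 0 0 0.45;0 0 8 0 0 0 0.45' >/dev/null; python3 st.py
python3 -m handwheel '1 2 0 0 0 7 0.45;2.5 4.5 0 0 0 14 0.45;4 7 0 0 0 21 0.45;5.5 10 0 0 0 28 0.45;7 13 0 0 0 35 0.45;8 14.9 0 0 0 42 0.45;8 14.9 0 0 0 49.9 0.45;8 14.9 0 0 0 49.9 0.45' >/dev/null
python3 -m handwheel '0 0 0 0 0 0 0.45;0 0 -4 0 0 0 0.45;0 0 -7 0 0 0 0.45;0 0 -8 0 0 0 0.45;0 0 -8 0 0 0 0.45;0 0 -8 0 0 0 0.45' >/dev/null; python3 st.py
python3 -m handwheel '0 0 0 0 0 0 0;0 0 0 0 0 0 0;0 0 0 0 0 0 0;0 0 0 0 0 0 0;0 0 0 0 0 0 0;0 0 0 0 0 0 0' 60 >/dev/null; python3 st.py
```

```text
t 16.93 p [ 0.513  -0.1549  0.2316] psi -32.0 tilt [ 0.0051 -0.0027] F [-0.1  0.7 -1.1] T [-0.02  0.01 -0.04] w 0.0385 q6 2.5
t 18.1 p [ 0.5924 -0.0062  0.1502] psi 17.7 tilt [ 0.0008 -0.0002] F [0.4 0.9 0.6] T [0.01 0.01 0.03] w 0.0385 q6 -29.8
t 18.6 p [ 0.5917 -0.0064  0.1515] psi 17.8 tilt [ 0.001  -0.0019] F [-6.5 -3.3  7.1] T [-0.47  0.96 -0.04] w 0.0153 q6 -29.8
```

```bash
python3 -m handwheel '0 0 0 0 0 -7 0;0 0 0 0 0 -14 0;0 0 0 0 0 -21 0;0 0 0 0 0 -28 0;0 0 0 0 0 -35 0;0 0 0 0 0 -42 0;0 0 0 0 0 -46 0;0 0 0 0 0 -46 0' >/dev/null; python3 st.py
python3 -m handwheel '0 0 0 0 0 -2 0;0 0 0 0 0 -4 0;0 0 0 0 0 -4 0;0 0 0 0 0 -4 0' >/dev/null; python3 st.py
```

```text
t 19.27 p [ 0.5903 -0.0063  0.1515] psi -28.4 tilt [-0.0026 -0.0019] F [-13.7  -3.1  10.7] T [-0.67  2.12 -0.04] w 0.0153 q6 16.4
t 19.6 p [ 0.5902 -0.0063  0.1515] psi -32.0 tilt [-0.0028 -0.0028] F [-14.3  -3.6  11.7] T [-0.69  2.22  1.6 ] w 0.0155 q6 20.0
```

```bash
python3 -m handwheel '0 0 0 0 0 0 0.45;0 0 0 0 0 0 0.45;0 0 0 0 0 0 0.45;0 0 4 0 0 0 0.45;0 0 8 0 0 0 0.45;0 0 8 0 0 0 0.45;0 0 8 0 0 0 0.45' >/dev/null; python3 st.py
python3 -m handwheel '-1 -2 0 0 0 -7 0.45;-2 -4 0 0 0 -14 0.45;-3 -6 0 0 0 -21 0.45;-4.1 -7.5 0 0 0 -28 0.45;-4.1 -7.5 0 0 0 -35 0.45;-4.1 -7.5 0 0 0 -42 0.45;-4.1 -7.5 0 0 0 -49 0.45;-4.1 -7.5 0 0 0 -51.7 0.45' >/dev/null
python3 -m handwheel '0 0 0 0 0 0 0.45;0 0 0 0 0 0 0.45' >/dev/null;python3 st.py
python3 - <<'E'
from fit import *
p0=np.load("p.npy"); p0[:3]=.5515,-.0800,np.radians(-163.8); p0[3:7]=1.5
p,f=fit(p0,("top","scene"),out="pics/fit4.png"); print(np.round(p,4),f)
E
```

```text
t 20.18 p [ 0.593  -0.0057  0.2318] psi -32.1 tilt [ 0.0057 -0.0011] F [-0.3 -0.5 -1. ] T [0.03 0.03 0.  ] w 0.0384 q6 20.1
t 21.02 p [ 0.5508 -0.0805  0.2285] psi -83.7 tilt [-0.0013  0.0006] F [0.1 0.1 0.4] T [-0.05 -0.    0.01] w 0.0383 q6 63.2
[ 0.5526 -0.0798 -2.8489  1.5424  1.4729  1.5225  1.4785  0.1667] 1277.9375
```

View pics/fit4.png

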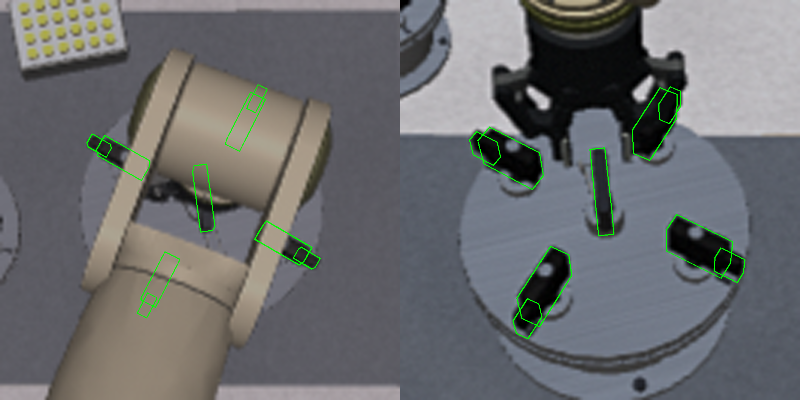

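All four knobs point outward in the right half: c (505,160), b (660,125), a (703,245) and d (540,288). The vent bar (600,190) stands between the open fingers, so I'll grip it and turn.

```bash
python3 -m handwheel '0 0 -4 0 0 0 0.45;0 0 -6.4 0 0 0 0.45;0 0 -6.4 0 0 0 0.45;0 0 -6.4 0 0 0 0.45' >/dev/null; python3 st.py
python3 -m handwheel '0 0 0 0 0 0 0;0 0 0 0 0 0 0;0 0 0 0 0 0 0;0 0 0 0 0 0 0;0 0 0 0 0 0 0;0 0 0 0 0 0 0;0 0 0 0 0 0 0' 60 >/dev/null; python3 st.py
python3 -m handwheel '0 0 0 0 0 -7 0;0 0 0 0 0 -14 0;0 0 0 0 0 -21 0;0 0 0 0 0 -28 0;0 0 0 0 0 -35 0;0 0 0 0 0 -42 0;0 0 0 0 0 -49 0;0 0 0 0 0 -56 0' >/dev/null; python3 st.py
python3 -m handwheel '0 0 0 0 0 -7 0;0 0 0 0 0 -14 0;0 0 0 0 0 -14 0;0 0 0 0 0 -14 0' >/dev/null; python3 st.py
```

```text
t 21.45 p [ 0.5508 -0.0805  0.1651] psi -83.8 tilt [-0.0018  0.0007] F [-0.1 -0.1  0.9] T [-0.04  0.06  0.09] w 0.0387 q6 63.3
t 22.03 p [ 0.5516 -0.0791  0.1674] psi -83.8 tilt [0.0033 0.0019] F [-0.6  8.6  4.1] T [ 1.25  0.02 -0.06] w 0.0113 q6 63.3
t 22.7 p [ 0.551  -0.0804  0.1674] psi -140.1 tilt [ 0.0017 -0.0007] F [-4.5  2.   5.9] T [0.19 0.82 0.05] w 0.011 q6 119.6
t 23.03 p [ 0.5507 -0.0806  0.1674] psi -153.8 tilt [ 0.0008 -0.0009] F [-6.2  0.9  7. ] T [ 0.08  1.02 -0.01] w 0.0108 q6 133.3
```

```bash
python3 -m handwheel '0 0 0 0 0 -2 0;0 0 0 0 0 -4 0;0 0 0 0 0 -4 0;0 0 0 0 0 -4 0' >/dev/null; python3 st.py
```

```text
t 23.37 p [ 0.5507 -0.0805  0.1674] psi -157.6 tilt [ 0.0007 -0.0016] F [-5.3  0.4  7.3] T [0.08 0.98 1.59] w 0.011 q6 137.2
```

Torque shows the stop has been reached. I'll release, rise and check.

```bash
python3 -m handwheel '0 0 0 0 0 0 0.45;0 0 0 0 0 0 0.45;0 0 0 0 0 0 0.45;0 0 4 0 0 0 0.45;0 0 8 0 0 0 0.45;0 0 12 0 0 0 0.45;0 0 12 0 0 0 0.45' >/dev/null; python3 st.py
python3 -m handwheel '-3 3 0 0 0 0 0.45;-6 6 0 0 0 0 0.45;-9 9 0 0 0 0 0.45;-12 12 0 0 0 0 0.45;-14 14 0 0 0 0 0.45;-16 16 0 0 0 0 0.45;-16 16 0 0 0 0 0.45;-16 16 0 0 0 0 0.45' >/dev/null; python3 st.py
python3 - <<'E'
from fit import *
p0=np.array([.5525,-.08,-2.858,1.5,1.5,1.5,1.5,1.4])
p,f=fit(p0,("top","scene"),out="pics/fit5.png"); print(np.round(p,4),f)
for n in("top","scene"): cv2.imwrite(f"pics/{n}9.png",get_image(n)["color"][:,:,::-1])
a=cv2.imread("pics/scene9.png");b=cv2.imread("pics/fit5.png")
cv2.imwrite("pics/end.png",np.vstack([cv2.resize(a,(480,300)),cv2.resize(b,(480,240))]))
E
```

```text
t 23.95 p [ 0.553  -0.0812  0.2935] psi -157.8 tilt [ 0.0136 -0.0048] F [0.9 0.9 1.1] T [ 0.01 -0.04  0.02] w 0.0386 q6 137.3
t 24.62 p [0.3905 0.0801 0.2858] psi -157.7 tilt [ 0.0017 -0.0001] F [-0.1 -0.1 -0.2] T [-0.06  0.04 -0.01] w 0.0383 q6 152.2
[ 0.5519 -0.0797 -2.8554  1.5293  1.496   1.5247  1.4816  1.4092] 477.625
```

View pics/end.png

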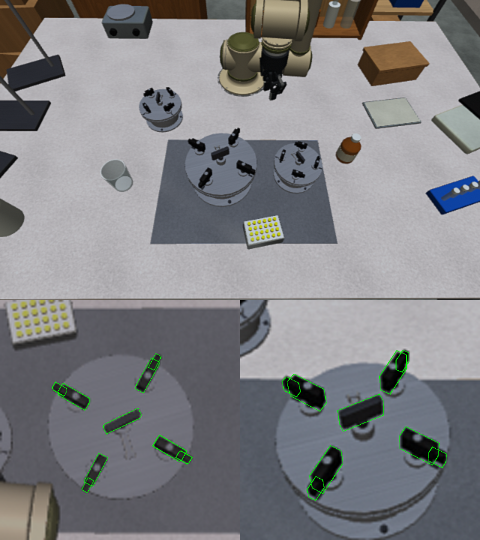

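The final picture shows all four knobs pointing outward and the vent bar across the pipe at (122,420). The fit reads 1.48 to 1.53 rad for the knobs and 1.41 for the vent. Bottle, beaker and tip rack stand where they began, and the arm is clear.

```bash
python3 -c "from rig import env; print(env.close_job())"
```

```text
the job is handed in; nothing more can be done
None
```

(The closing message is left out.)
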